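# Hang a parts basket on the spring-balanced bench arm

## Robot

A 7-joint arm with a two-finger parallel gripper is mounted at the origin on the work surface. World frame = base frame: x ahead of the robot, y to its left, z up, the work surface at z = 0. Lengths are in m, angles in rad, forces in N, time in s.
With the tool pointing down it reaches from about 0.425 to 0.925 m from the base axis. Payload 6.8 kg.
Tool frame: the origin (TCP) lies midway between the tips of the shut fingers; the grasp point (between the pads) lies 19 mm behind it; z points along the fingers, y is the line along which they close (so a half turn about z gives the same grasp; the last joint's range is limited). The gripper opens to 85 mm and grips with 20 to 120 N. Pads are 22 mm wide; open, the fingers measure 114 mm over their backs; the gripper's body (76 mm by 85 mm) begins 54 mm behind the grasp point. The pads swing forward as they close: fully open they stand 13 mm farther back than shut.
Start: joints at [-1.365, 0.477, 0.022, 1.555, -0.011, 1.109, -0.083], TCP at [0.208, 0.642, 0.231] pointing down, gripper open.
Joint ranges: [-2.96, 2.96], [-0.34, 2.1], [-1.41, 1.46], [0.24, 2.44], [-1.37, 4.51], [0.17, 1.92], [-2.96, 2.96]. Speed limits (rad/s): [2.39, 2.39, 3.14, 3.14, 3.14, 3.14, 3.14].

## Interface

Orientations are given as a unit quaternion [w, x, y, z].
In Python, from station import * gives the robot as it stands. The module is installed in compiled form; this text tells all that it offers.
- The arm moves only by the shell command python3 -m jog 'ROWS' [OPENING] [FORCE]. ROWS is JSON, a list of rows, each an object of numbers: "x", "y", "z": the shift along the tool's x, y, z in m; "ax", "ay", "az": the turn, a rotation vector about the tool's x, y, z in rad. In form: [{"x": .., "y": .., "z": .., "ax": .., "ay": .., "az": ..}, ...]. A call has 1 to 12 rows; each row is the pose to reach, as a shift and turn from the pose commanded when the call began, along the tool's axes at that moment; what a row does not reach only later rows make up. A row lasts 1/10 s, in which the tool goes at most 50 mm and 8.59 degrees, less where a joint would pass 70% of its speed; a pose out of reach is approached as far as the arm can. A call with a gripper value outside its range is refused whole. OPENING is the opening, from 0 (shut) to 1 (fully open), set as the call begins (- or left out, the last holds). The fingers move at their own pace and stop on an object; FORCE is the grip in N (left out, the last holds). Time passes only in rows, so rows that repeat a pose let the fingers close. It gives the time, the measured TCP pose, the force, the opening and the grip force at its end, in the units of the state.
- get_obs(): the state, without advancing time (a new reading comes with each control period).
- read_camera(name): name is "side" or "top"; returns the picture (480x640x3 uint8, red, green, blue); there is no depth.
- camera_params(name): a dict with "K" (3x3 intrinsics, pixels), "origin" and "attitude" of the camera in the world. Camera axes: x right, y up, looking along -z (the intrinsics and any distortion apply to the point x, -y, -z); pixel columns grow to the right and rows downward; lengths in m; the calibration is good to about 2 mm. A picture is of the moment at which its call begins. camera_params takes no time and is no camera call.
- hand_in(): hands the job in; it is judged then, once.
The state is a dict: "t": time; "q": joint angles; "joint_vel": joint speeds; "joint_torque": joint torques, N m; "eef_pos": TCP position; "tool_rot": TCP orientation; "contact_force": force on the tool from outside, world axes, zero at the start; "torque": the same for the moment, N m; "gripper_width": opening from 0.0 (shut) to 1.0 (fully open); "grasp_force": force on a finger pad.
Only numpy, scipy, OpenCV 4.12 (cv2) and the standard library are available. Lean on these libraries where they do the work, as an engineer would, in place of code of your own. Each camera call takes 0.05 s, during which the arm holds its last target. There are 200 camera calls.

## Task

Lift the brass parts basket out of its tray by the yellow grip and hang it by its crossbar in the red hook of the green spring arm. Lower it slowly, some 2 cm a second, so that the arm sinks under it, do not press the arm down hard, and let go only once the arm has settled with the basket's whole weight on it, so that on release it neither drops nor springs up. Leave the basket hanging quietly, and the jar, cup, steel block and watch where they are.

Things in the scene. Friction and masses are not known exactly. Their poses are not given: they have to be found in the camera images.
- basket: Loose round brass basket, 70 mm across the rim, 45 mm high; weight varies (0.20 to 0.77 kg). Origin: centre of underside. Thin uprights on the rim at y = +-33.5 mm carry a round steel crossbar along y, 7 mm thick, centre 120 mm up; the window below the bar is 62 mm wide, down to the rim. On the bar's middle stands a square yellow grip, 16 x 16 mm, 123 to 189 mm up, sides along x and y.
- basket_bar (a point): Centre of the basket's steel crossbar; axes as the basket's (the bar runs along y).
- basket_grip (a point): The place to pinch the yellow grip: on its centre line, 50 mm above the crossbar's centre, 170 mm above the basket's underside; a grasp here across x or across y clears the hook.
- tray: Fixed black drip tray, 110 x 110 x 14 mm, floor 4 mm thick; the basket starts standing in it. Origin: centre of its underside.
- balancer: Fixed stand of the spring arm. Origin on the bench straight below the unloaded hook seat; z up. The post (22 mm thick, on a 110 mm round foot, fork top about 220 mm up) stands 240 mm away along +x; the arm points from it along -x, so its free hook end faces -x.
- hook_seat (a point): Centre of the crossbar when seated in the red V hook; moves with the arm; 250 mm up when unloaded. Axes: x along the arm to the post, y across it (the bar must lie along y). The V is 14 mm wide along y and catches a bar set down within 7 mm in x. Hook and arm reach 20 mm below the seat. Bring the bar in over the lip, from the free end, so that the hook passes through the window below the bar.
- hook_lip (a point): Top of the hook's outer lip at the free end: 14 mm farther out and, unloaded, 17 mm higher than the seat.
- pivot (a point): Hinge of the arm at the top of the post, 240 mm from the seat; axis horizontal, across the arm.
- sink (a joint): How far the arm has sunk, rad: 0 = up at its stop (unloaded, arm rising 0.18 rad to the hook), 0.44 = bottom stop; 0.01 rad lowers the hook 2.4 mm, on an arc about the pivot. The first 0.8 N on the hook do not move it, then it sinks about 14 mm per newton, lightly damped, little friction; the settled height depends on the weight (15 to 95 mm down).
- jar: Loose brown jar with a white lid, 60 mm across, 70 mm high; leave alone. Origin: centre of its underside.
- cup: Loose small yellow cup, 44 mm across, 35 mm high; leave alone. Origin: centre of its underside.
- block: Loose dark steel block with a row of holes, 22 x 90 x 14 mm; leave alone. Origin: centre of its underside.
- watch: Loose wrist watch with a short brass-coloured strap along y, 40 x 92 x 11 mm; leave alone. Origin: centre of its underside.
There are look-alikes about, which are no part of the job. Several things have the shape of the tray; the one meant has the colours described above.

How it is judged:
On the way, in this order (a step that is already met when the one before it is completed fails the run):
1. the basket is lifted clear of its tray in the gripper (z of basket in the frame of tray above 0.04 m and contact force between the fingers and basket above 1 N), for 0.2 s.
2. still held, the bar sits in the hook, the arm has sunk and has come to rest (distance between basket_bar and hook_seat below 0.007 m and value of joint sink above 0.03 rad and velocity of joint sink between -0.05 and 0.05 rad/s and contact force between the fingers and basket above 1 N), for 0.3 s.
3. released, the basket hangs from the arm and both are at rest (distance between basket_bar and hook_seat below 0.007 m and value of joint sink above 0.03 rad and velocity of joint sink between -0.05 and 0.05 rad/s and contact force between the fingers and basket below 0.1 N and linear speed of basket below 0.05 m/s), for 0.4 s.
At the end, for the whole second after the job is handed in: The basket hangs free from the hook: bar centre within 7 mm of the seat, arm sunk more than 0.03 rad, arm slower than 0.05 rad/s, basket slower than 0.05 m/s and within 0.2 rad of upright, not touched by the gripper (all of step 3 and angle between basket's own z axis and vertical below 0.2 rad).
It fails at once if the arm drops or springs up: it moves faster than 0.3 rad/s (72 mm/s at the hook) (velocity of joint sink above 0.3 rad/s or velocity of joint sink below -0.3 rad/s).
It fails at once if the basket is pressed into the hook with more than 22 N, summed over both flanks of the V (about 12 N straight down) (contact force between basket and balancer above 22 N).
It fails at once if a bystander (jar, cup, block, watch) is moved more than 20 mm or tipped over (distance of any of jar, cup, block, watch from where it was at the start of the episode above 0.02 m or angle between any of jar, cup, block, watch's own z axis and vertical above 0.5 rad).
It also fails if it takes over 56 s, if anything falls off the work surface, if the arm or the gripper's body presses on something with over 40 N, if the wrist force passes 120 N, or if a joint passes its speed limit or range.

## Working session

There is one attempt and no reset: what is moved stays moved. The work goes in short steps, Python scripts to look and compute and a shell command to move; the robot and the scene stay as the last step left them, time stands still between calls to the robot, and variables do not carry over. Pictures are saved under pics/ and viewed, at most 10 in all, crops included, and the job is handed in when it is done.

```bash
mkdir -p pics; python3 - <<'E'
from station import *
import cv2
for n in ("side","top"):
    im=read_camera(n); cv2.imwrite(f"pics/{n}0.png",im[:,:,::-1])
    p=camera_params(n); print(n,p)
o=get_obs(); print({k:o[k] for k in("t","eef_pos","tool_rot","contact_force","gripper_width")})
E
```

```text
side {'K': array([[549.17396829,   0.        , 327.38321237],
       [  0.        , 549.17396829, 244.77148829],
       [  0.        ,   0.        ,   1.        ]]), 'origin': array([-0.2328456 , -0.63979651,  1.12059641]), 'attitude': array([ 0.84039327,  0.35441209, -0.15012077, -0.38156909])}
top {'K': array([[581.89267536,   0.        , 334.1529679 ],
       [  0.        , 581.89267536, 235.04419781],
       [  0.        ,   0.        ,   1.        ]]), 'origin': array([ 0.33919839, -0.00967417,  1.48546325]), 'attitude': array([ 0.70716955,  0.03603267, -0.02601784, -0.70564576])}
{'t': 0.1, 'eef_pos': array([0.20821853, 0.64152153, 0.23043654]), 'tool_rot': array([-6.15439362e-05,  1.56242582e-01,  9.87718378e-01, -8.11479354e-04]), 'contact_force': array([ 0.84324905, -1.13041414,  0.22108913]), 'gripper_width': 0.9996965743797563}
```

View pics/side0.png

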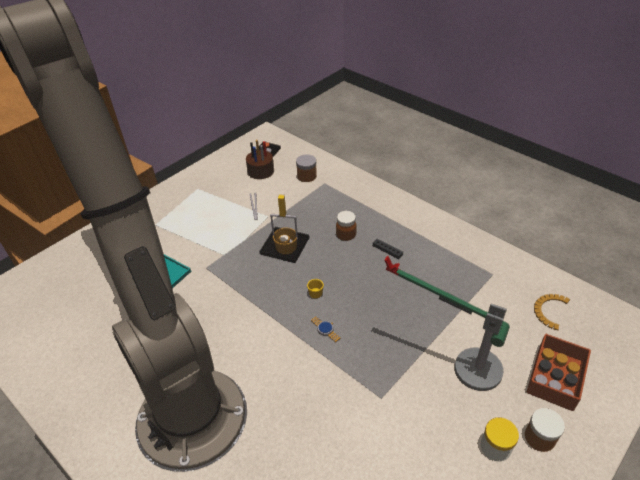

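View pics/top0.png

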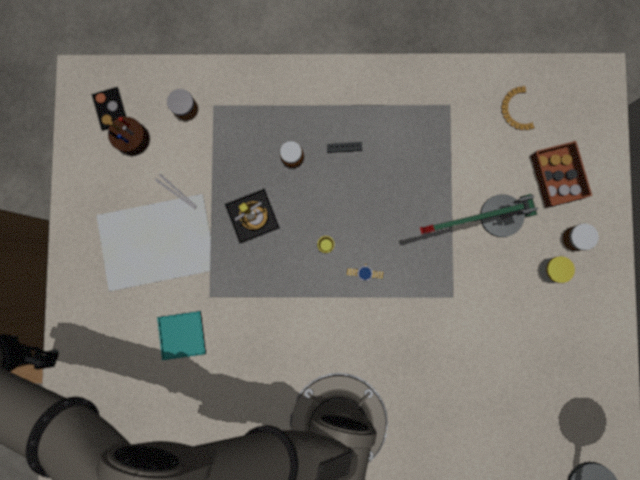

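The black tray at top (252,215) / side (285,243) has a basket with a yellow grip standing in it. The look-alikes are the teal square at top (182,335), the black box at (109,108) and the red box at (562,175). Only the first one is black, holds the brass basket and has the tray's size. The hook is at top (427,230), and the post at (502,215). I'll confirm with an enlarged crop.

```bash
python3 - <<'E'
import cv2,numpy as np
t=cv2.imread("pics/top0.png");s=cv2.imread("pics/side0.png")
R=lambda a:cv2.resize(a,(400,400),interpolation=cv2.INTER_CUBIC)
a=np.hstack([R(t[175:255,212:292]),R(s[185:265,245:325])])
cv2.imwrite("pics/c1.png",a)
b=np.hstack([cv2.resize(t[185:245,395:545],(800,320),interpolation=cv2.INTER_CUBIC)])
c=cv2.resize(s[245:395,375:525],(800,800))[:0]
d=R(s[250:330,370:450]);e=R(s[290:370,450:530])
f=cv2.resize(np.hstack([d,e]),(560,280))
out=np.zeros((600,800,3),np.uint8);out[:320]=b;out[320:,:560]=f
cv2.imwrite("pics/c2.png",out)
E
```

```text
(no output)
```

View pics/c1.png

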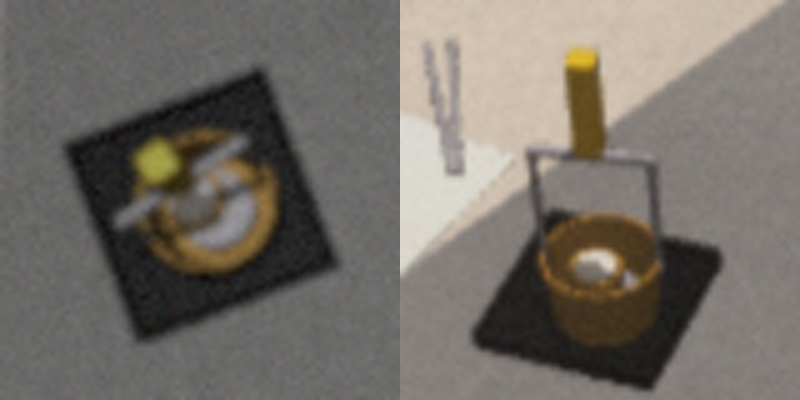

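View pics/c2.png

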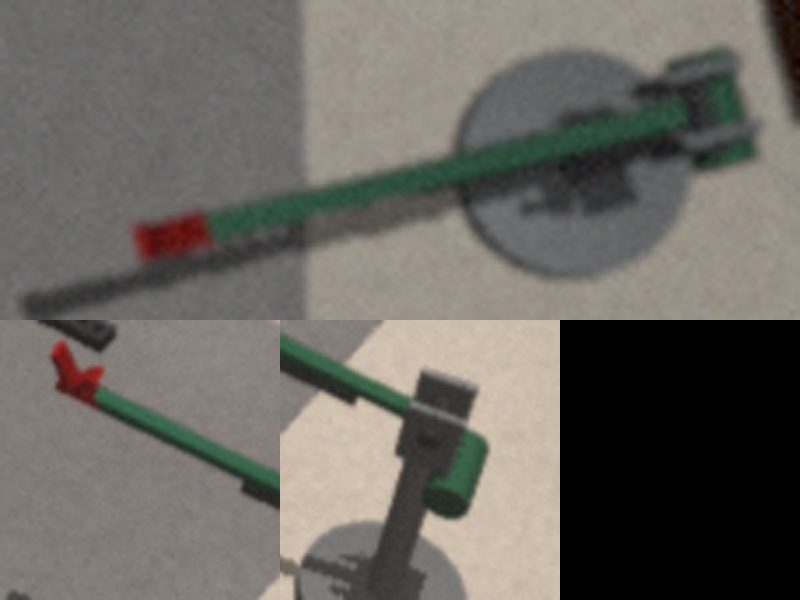

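The left crop confirms the target: a black square tray holding the brass basket, with its steel bar and yellow grip. Grip top is at top (243,207) and side (281,196). In the right crop, the red hook's free end is at top (421,230), the lip at side (388,258), and the foot centre at top (502,215).

```bash
cat > h.py <<'E'
from station import *
import numpy as np
from scipy.spatial.transform import Rotation as Rn
def ray(n,u,v):
    p=camera_params(n);w=p["attitude"];R=Rn.from_quat([w[1],w[2],w[3],w[0]]).as_matrix()
    d=np.linalg.inv(p["K"])@[u,v,1];d=R@[d[0],-d[1],-d[2]];return np.array(p["origin"]),d/np.linalg.norm(d)
def atz(n,u,v,z):
    o,d=ray(n,u,v);return o+d*(z-o[2])/d[2]
def tri(a,b):
    A=0;B=0;rs=[ray("top",*a),ray("side",*b)]
    for o,d in rs:
        M=np.eye(3)-np.outer(d,d);A=A+M;B=B+M@o
    x=np.linalg.solve(A,B);return x,[np.linalg.norm(np.cross(x-o,d)) for o,d in rs]
def pose():
    o=get_obs();w=o["tool_rot"];return np.array(o["eef_pos"]),Rn.from_quat([w[1],w[2],w[3],w[0]])
E
python3 - <<'E'
from h import *
np.set_printoptions(precision=4,suppress=True)
ct=lambda u,v:((u+.5)/5-.5+212,(v+.5)/5-.5+175)
cs=lambda u,v:((u-400+.5)/5-.5+245,(v+.5)/5-.5+185)
print("grip",tri(ct(156,160),cs(582,57)),atz("top",*ct(156,160),.193),atz("side",*cs(582,57),.193))
for n,f,P in(("top",ct,[(118,218),(245,145)]),("side",cs,[(530,153),(657,160)])):
    a,b=[atz(n,*f(*p),.124)for p in P];print(n,a,b,(a+b)/2,np.linalg.norm(a-b),np.degrees(np.arctan2(*(b-a)[1::-1])))
T=[atz("top",*ct(*p),.014)for p in[(66,145),(262,68),(338,266),(140,342)]]
print("tray",np.mean(T,0),np.degrees(np.arctan2(*(T[1]-T[0])[1::-1])))
c2=lambda u,v:((u+.5)/5.333-.5+395,(v+.5)/5.333-.5+185)
d2=lambda u,v:((u+.5)/3.5-.5+370,(v-320+.5)/3.5-.5+250)
print("foot",atz("top",*c2(572,163),.01))
print("lip",tri(c2(138,243),d2(62,345)),atz("top",*c2(138,243),.267),atz("side",*d2(62,345),.267))
print("arm pt far",atz("top",*c2(690,112),.215),"arm near",atz("top",*c2(212,224),.25))
p,R=pose();print(R.as_matrix(),p)
for n,u,v in(("jar",290,152),("cup",326,244),("block",345,147)):print(n,atz("top",u,v,.03))
E
```

```text
grip (array([0.5178, 0.2148, 0.1872]), [np.float64(0.0004484393174277036), np.float64(0.00044843931742769916)]) [0.5167 0.2141 0.193 ] [0.5135 0.2092 0.193 ]
top [0.4986 0.2435 0.124 ] [0.5334 0.1839 0.124 ] [0.516  0.2137 0.124 ] 0.06901446286685486 -59.70910227164975
side [0.4925 0.2359 0.124 ] [0.5335 0.1789 0.124 ] [0.513  0.2074 0.124 ] 0.07017969453250823 -54.256484385157435
tray [0.5182 0.2214 0.014 ] -68.24946651607816
foot [ 0.5205 -0.4149  0.01  ]
lip (array([ 0.4589, -0.1756,  0.2635]), [np.float64(0.002218215080944387), np.float64(0.002218215080944242)]) [ 0.457  -0.1735  0.267 ] [ 0.4578 -0.1789  0.267 ]
arm pt far [ 0.5164 -0.4074  0.215 ] arm near [ 0.4663 -0.2053  0.25  ]
[[-0.9512  0.3086 -0.0004]
 [ 0.3086  0.9512 -0.0016]
 [-0.0001 -0.0016 -1.    ]] [0.2082 0.6415 0.2304]
jar [0.6793 0.1241 0.03  ]
cup [0.4447 0.0315 0.03  ]
block [ 0.6922 -0.0158  0.03  ]
```

```bash
python3 -m jog '[{"x":-0.04,"y":-0.03,"z":-0.01,"az":0.06},{"x":-0.08,"y":-0.06,"z":-0.02,"az":0.12},{"x":-0.12,"y":-0.09,"z":-0.02,"az":0.2},{"x":-0.16,"y":-0.12,"z":-0.02,"az":0.28},{"x":-0.2,"y":-0.15,"z":-0.02,"az":0.36},{"x":-0.24,"y":-0.18,"z":-0.02,"az":0.44},{"x":-0.28,"y":-0.21,"z":-0.02,"az":0.52},{"x":-0.32,"y":-0.24,"z":-0.02,"az":0.6},{"x":-0.36,"y":-0.27,"z":-0.02,"az":0.68},{"x":-0.4,"y":-0.3,"z":-0.02,"az":0.68},{"x":-0.425,"y":-0.313,"z":-0.02,"az":0.68},{"x":-0.425,"y":-0.313,"z":-0.02,"az":0.68}]' 1 40
python3 - <<'E'
from h import *
import cv2
t=read_camera("top");s=read_camera("side")
t=t[:,:,::-1];s=s[:,:,::-1]
cv2.imwrite("pics/t1.png",t);cv2.imwrite("pics/s1.png",s)
R=lambda a:cv2.resize(a,(400,400),interpolation=cv2.INTER_CUBIC)
cv2.imwrite("pics/c3.png",np.hstack([R(t[165:265,202:302]),R(s[165:265,235:335])]))
p,r=pose();print(p,r.as_matrix().round(3))
E
```

```text
[0.20824685 0.64171943 0.2307187 ] [[-0.951  0.309 -0.   ]
 [ 0.309  0.951 -0.001]
 [-0.    -0.001 -1.   ]]validation failed for argument at $[0]...
```

View pics/c3.png

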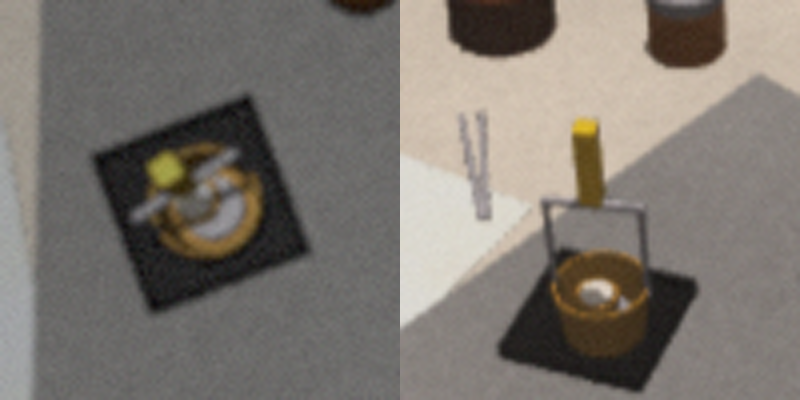

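The move was refused and the picture is unchanged. Each row probably needs all six keys.

```bash
python3 -m jog '[{"x":-0.04,"y":-0.03,"z":-0.01,"ax":0,"ay":0,"az":0.06},{"x":-0.08,"y":-0.06,"z":-0.02,"ax":0,"ay":0,"az":0.12},{"x":-0.12,"y":-0.09,"z":-0.02,"ax":0,"ay":0,"az":0.2},{"x":-0.16,"y":-0.12,"z":-0.02,"ax":0,"ay":0,"az":0.28},{"x":-0.2,"y":-0.15,"z":-0.02,"ax":0,"ay":0,"az":0.36},{"x":-0.24,"y":-0.18,"z":-0.02,"ax":0,"ay":0,"az":0.44},{"x":-0.28,"y":-0.21,"z":-0.02,"ax":0,"ay":0,"az":0.52},{"x":-0.32,"y":-0.24,"z":-0.02,"ax":0,"ay":0,"az":0.6},{"x":-0.36,"y":-0.27,"z":-0.02,"ax":0,"ay":0,"az":0.68},{"x":-0.4,"y":-0.3,"z":-0.02,"ax":0,"ay":0,"az":0.68},{"x":-0.425,"y":-0.313,"z":-0.02,"ax":0,"ay":0,"az":0.68},{"x":-0.425,"y":-0.313,"z":-0.02,"ax":0,"ay":0,"az":0.68}]' 1 40
python3 - <<'E'
from h import *
import cv2
s=read_camera("side")[:,:,::-1]
cv2.imwrite("pics/s2.png",cv2.resize(s[130:270,220:360],(560,560),interpolation=cv2.INTER_CUBIC))
p,r=pose();print(p,r.as_matrix().round(3),get_obs()["contact_force"])
E
```

```text
t: 1.4
eef_pos: [0.5189, 0.208, 0.2516]
tool_rot: [0.001, 0.48, 0.877, -0.0]
contact_force: [0.0, -0.4, 0.8]
gripper_width: 1.001
grasp_force: 0.0
[0.51718317 0.2107808  0.25128259] [[-0.541  0.841  0.   ]
 [ 0.841  0.541 -0.001]
 [-0.001 -0.    -1.   ]] [-0.15440697 -0.01382953  0.09529088]
```

View pics/s2.png

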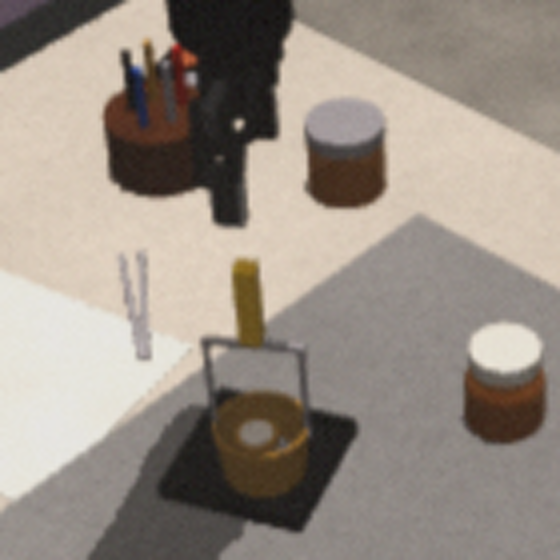

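The gripper stands over the yellow grip: finger tip at crop (228,225), grip top at (246,262). Next I descend and close.

```bash
python3 -m jog '[{"x":0,"y":0,"z":0.02,"ax":0,"ay":0,"az":0},{"x":0,"y":0,"z":0.04,"ax":0,"ay":0,"az":0},{"x":0,"y":0,"z":0.06,"ax":0,"ay":0,"az":0},{"x":0,"y":0,"z":0.08,"ax":0,"ay":0,"az":0},{"x":0,"y":0,"z":0.097,"ax":0,"ay":0,"az":0},{"x":0,"y":0,"z":0.097,"ax":0,"ay":0,"az":0},{"x":0,"y":0,"z":0.097,"ax":0,"ay":0,"az":0}]'
python3 -m jog '[{"x":0,"y":0,"z":0,"ax":0,"ay":0,"az":0},{"x":0,"y":0,"z":0,"ax":0,"ay":0,"az":0},{"x":0,"y":0,"z":0,"ax":0,"ay":0,"az":0},{"x":0,"y":0,"z":0,"ax":0,"ay":0,"az":0},{"x":0,"y":0,"z":0,"ax":0,"ay":0,"az":0},{"x":0,"y":0,"z":0,"ax":0,"ay":0,"az":0},{"x":0,"y":0,"z":0,"ax":0,"ay":0,"az":0},{"x":0,"y":0,"z":0,"ax":0,"ay":0,"az":0},{"x":0,"y":0,"z":0,"ax":0,"ay":0,"az":0},{"x":0,"y":0,"z":0,"ax":0,"ay":0,"az":0}]' 0 40
```

```text
t: 2.15
eef_pos: [0.5154, 0.2142, 0.1544]
tool_rot: [-0.0, 0.476, 0.879, -0.0]
contact_force: [0.7, -0.5, -0.5]
gripper_width: 1.002
grasp_force: 0.0
t: 3.15
eef_pos: [0.5158, 0.213, 0.1546]
tool_rot: [-0.0, 0.477, 0.879, -0.0]
contact_force: [-2.5, -0.7, 5.3]
gripper_width: 0.181
grasp_force: 39.9
```

```bash
python3 -m jog '[{"x":0,"y":0,"z":-0.005,"ax":0,"ay":0,"az":0},{"x":0,"y":0,"z":-0.015,"ax":0,"ay":0,"az":0},{"x":0,"y":0,"z":-0.03,"ax":0,"ay":0,"az":0},{"x":0,"y":0,"z":-0.05,"ax":0,"ay":0,"az":0},{"x":0,"y":0,"z":-0.07,"ax":0,"ay":0,"az":0},{"x":0,"y":0,"z":-0.09,"ax":0,"ay":0,"az":0},{"x":0,"y":0,"z":-0.11,"ax":0,"ay":0,"az":0},{"x":0,"y":0,"z":-0.13,"ax":0,"ay":0,"az":0},{"x":0,"y":0,"z":-0.15,"ax":0,"ay":0,"az":0},{"x":0,"y":0,"z":-0.165,"ax":0,"ay":0,"az":0},{"x":0,"y":0,"z":-0.165,"ax":0,"ay":0,"az":0},{"x":0,"y":0,"z":-0.165,"ax":0,"ay":0,"az":0}]'
python3 -m jog '[{"x":0,"y":0,"z":0,"ax":0,"ay":0,"az":0},{"x":0,"y":0,"z":0,"ax":0,"ay":0,"az":0},{"x":0,"y":0,"z":0,"ax":0,"ay":0,"az":0}]'
python3 - <<'E'
from h import *
import cv2
f=[]
for i in range(4):
    s=read_camera("side")[:,:,::-1];f.append(get_obs()["contact_force"])
cv2.imwrite("pics/s3.png",cv2.resize(s[80:280,220:420],(600,600),interpolation=cv2.INTER_CUBIC))
print(np.round(f,2));p,r=pose();print(p,r.as_matrix().round(3))
# target: seat estimate, pre-approach outside lip 60mm
u=np.array([np.cos(np.radians(-75.6)),np.sin(np.radians(-75.6)),0])
seat=np.array([.461,-.186,0])
print("pre",seat-0.08*u,"seat",seat)
R=r.as_matrix()
for d in(.08,):
    print(R.T@(np.r_[(seat-d*u)[:2],p[2]]-p))
print(np.degrees(np.arctan2(R[1,1],R[0,1])))
E
```

```text
t: 4.35
eef_pos: [0.5157, 0.213, 0.3189]
tool_rot: [-0.0, 0.477, 0.879, -0.0]
contact_force: [0.8, 0.5, -6.2]
gripper_width: 0.182
grasp_force: 39.2
t: 4.65
eef_pos: [0.5157, 0.213, 0.3185]
tool_rot: [-0.0, 0.477, 0.879, -0.001]
contact_force: [-0.4, 0.2, -4.9]
gripper_width: 0.185
grasp_force: 39.2
[[ 0.27 -0.18 -5.08]
 [-0.71 -0.82 -4.73]
 [-0.7  -0.22 -4.32]
 [-0.03 -0.45 -4.87]]
[0.51594638 0.2131358  0.31910609] [[-0.546  0.838 -0.   ]
 [ 0.838  0.546 -0.   ]
 [-0.    -0.    -1.   ]]
pre [ 0.44110481 -0.10851335  0.        ] seat [ 0.461 -0.186  0.   ]
[-2.28746143e-01 -2.38190322e-01  7.41834887e-05]
33.06013974572133
```

View pics/s3.png

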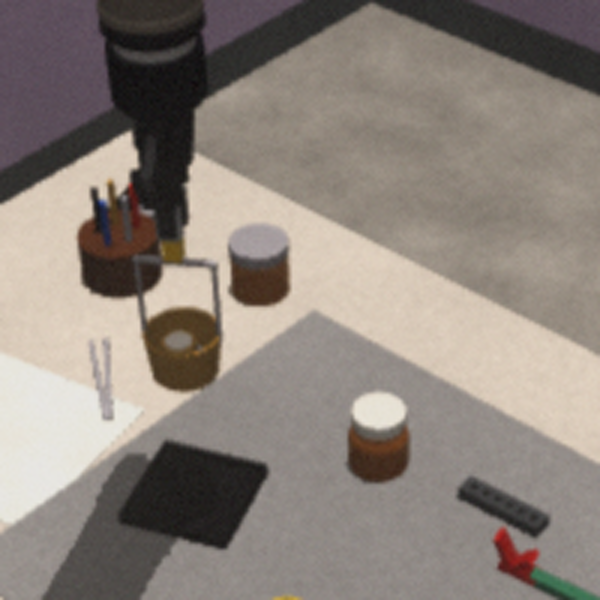

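The basket hangs upright in the gripper at crop (180,330), clear of the tray, and weighs about 4.8 N, so I expect a sink of about 55 mm. Next I carry it to a point 8 cm outside the lip, turning as I go.

```bash
python3 -m jog '[{"x":-0.01,"y":-0.01,"z":0,"ax":0,"ay":0,"az":0.05},{"x":-0.025,"y":-0.026,"z":0,"ax":0,"ay":0,"az":0.13},{"x":-0.047,"y":-0.049,"z":0,"ax":0,"ay":0,"az":0.24},{"x":-0.07,"y":-0.073,"z":0,"ax":0,"ay":0,"az":0.36},{"x":-0.094,"y":-0.098,"z":0,"ax":0,"ay":0,"az":0.48},{"x":-0.118,"y":-0.123,"z":0,"ax":0,"ay":0,"az":0.6},{"x":-0.142,"y":-0.148,"z":0,"ax":0,"ay":0,"az":0.72},{"x":-0.166,"y":-0.173,"z":0,"ax":0,"ay":0,"az":0.84},{"x":-0.188,"y":-0.196,"z":0,"ax":0,"ay":0,"az":0.95},{"x":-0.208,"y":-0.217,"z":0,"ax":0,"ay":0,"az":1.05},{"x":-0.222,"y":-0.231,"z":0,"ax":0,"ay":0,"az":1.14},{"x":-0.229,"y":-0.238,"z":0,"ax":0,"ay":0,"az":1.2}]'
python3 -m jog '[{"x":0,"y":0,"z":0,"ax":0,"ay":0,"az":0.1},{"x":0,"y":0,"z":0,"ax":0,"ay":0,"az":0.22},{"x":0,"y":0,"z":0,"ax":0,"ay":0,"az":0.34},{"x":0,"y":0,"z":0,"ax":0,"ay":0,"az":0.46},{"x":0,"y":0,"z":0,"ax":0,"ay":0,"az":0.57},{"x":0,"y":0,"z":0,"ax":0,"ay":0,"az":0.65},{"x":0,"y":0,"z":0,"ax":0,"ay":0,"az":0.697},{"x":0,"y":0,"z":0,"ax":0,"ay":0,"az":0.697},{"x":0,"y":0,"z":0,"ax":0,"ay":0,"az":0.697},{"x":0,"y":0,"z":0,"ax":0,"ay":0,"az":0.697}]'
python3 - <<'E'
from h import *
import cv2
t=read_camera("top")[:,:,::-1];s=read_camera("side")[:,:,::-1]
cv2.imwrite("pics/t4.png",t);cv2.imwrite("pics/s4f.png",s)
R=lambda a:cv2.resize(a,(400,400),interpolation=cv2.INTER_CUBIC)
cv2.imwrite("pics/s4.png",np.hstack([R(t[180:280,360:460]),R(s[215:315,320:420])]))
p,r=pose();M=r.as_matrix();print(p,M.round(3),np.degrees(np.arctan2(M[1,1],M[0,1])),get_obs()["contact_force"])
E
```

```text
t: 6.05
eef_pos: [0.4407, -0.111, 0.3196]
tool_rot: [0.0, 0.891, 0.453, 0.0]
contact_force: [0.8, 0.8, -4.8]
gripper_width: 0.18
grasp_force: 39.4
t: 7.05
eef_pos: [0.4414, -0.1087, 0.3194]
tool_rot: [-0.0, 0.992, 0.125, 0.0]
contact_force: [0.4, 0.1, -5.2]
gripper_width: 0.183
grasp_force: 39.4
[ 0.44141451 -0.10861718  0.31932204] [[ 0.969  0.249  0.   ]
 [ 0.249 -0.969  0.   ]
 [ 0.    -0.    -1.   ]] -75.60012860353773 [ 1.13645582 -0.46543621 -4.90661767]
```

View pics/s4.png

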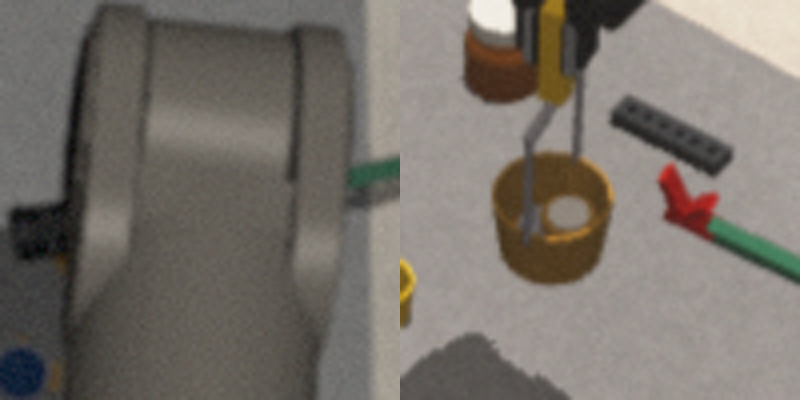

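Side crop: the bar runs from (528,140) to about (578,72), with its middle near (553,105). The lip top is at about (668,170). I'll use the known tool position to remove the camera bias.

```bash
python3 - <<'E'
from h import *
np.set_printoptions(precision=4,suppress=True)
cs=lambda u,v:((u-400+.5)/4-.5+320,(v+.5)/4-.5+215)
p,r=pose()
for z in(.2885,):
    b=atz("side",*cs(553,105),z);print("bar seen",b,"tcp",p,"bias",b-p)
    print("near end",atz("side",*cs(528,140),z), "expected",p-r.apply([.0335,0,0]))
bias=(b-p)[:2]
u=np.array([.2487,-.9686])
for px in((668,170),(665,168),(672,170)):
    l=atz("side",*cs(*px),.267);c=l[:2]-bias;print("lip",l,"corr",c,"seat",c+.014*u)
print("foot-based seat",np.array([.5205,-.4149])-.24*u)
E
```

```text
bar seen [ 0.4372 -0.1131  0.2885] tcp [ 0.4414 -0.1086  0.3193] bias [-0.0042 -0.0045 -0.0308]
near end [ 0.4079 -0.1199  0.2885] expected [ 0.409  -0.1169  0.3193]
lip [ 0.456  -0.1783  0.267 ] corr [ 0.4602 -0.1738] seat [ 0.4637 -0.1873]
lip [ 0.4561 -0.1762  0.267 ] corr [ 0.4603 -0.1716] seat [ 0.4638 -0.1852]
lip [ 0.4574 -0.1799  0.267 ] corr [ 0.4616 -0.1754] seat [ 0.4651 -0.189 ]
foot-based seat [ 0.4608 -0.1824]
```

```bash
python3 -m jog '[{"x":0,"y":0.005,"z":0,"ax":0,"ay":0,"az":0},{"x":0,"y":0.013,"z":0,"ax":0,"ay":0,"az":0},{"x":0,"y":0.023,"z":0,"ax":0,"ay":0,"az":0},{"x":0,"y":0.033,"z":0,"ax":0,"ay":0,"az":0},{"x":0,"y":0.043,"z":0,"ax":0,"ay":0,"az":0},{"x":0,"y":0.053,"z":0,"ax":0,"ay":0,"az":0},{"x":0,"y":0.063,"z":0,"ax":0,"ay":0,"az":0},{"x":0.001,"y":0.072,"z":0,"ax":0,"ay":0,"az":0},{"x":0.001,"y":0.078,"z":0,"ax":0,"ay":0,"az":0},{"x":0.001,"y":0.08,"z":0,"ax":0,"ay":0,"az":0},{"x":0.001,"y":0.08,"z":0,"ax":0,"ay":0,"az":0},{"x":0.001,"y":0.08,"z":0,"ax":0,"ay":0,"az":0}]'
python3 - <<'E'
from h import *
import cv2
s=read_camera("side")[:,:,::-1]
cv2.imwrite("pics/s5.png",cv2.resize(s[220:310,345:435],(600,600),interpolation=cv2.INTER_CUBIC))
p,r=pose();print(p,get_obs()["contact_force"])
E
```

```text
t: 8.35
eef_pos: [0.4622, -0.1855, 0.3192]
tool_rot: [-0.0, 0.992, 0.125, -0.0]
contact_force: [-0.1, -0.2, -4.4]
gripper_width: 0.182
grasp_force: 39.4
[ 0.46220667 -0.18538127  0.31920986] [ 0.15693254  0.03029497 -5.7549251 ]
```

View pics/s5.png

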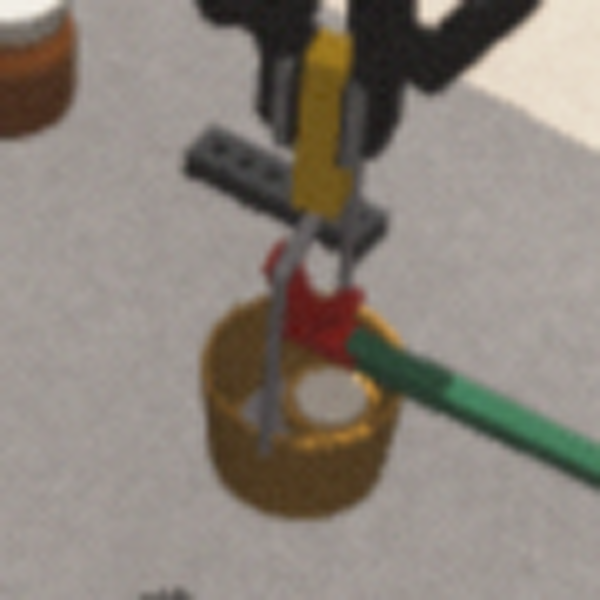

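The bar's middle at crop (318,218) is straight above the V bottom near (320,298), and the hook passes through the window. Next I lower slowly.

```bash
python3 -m jog '[{"x":0,"y":0,"z":0.002,"ax":0,"ay":0,"az":0},{"x":0,"y":0,"z":0.005,"ax":0,"ay":0,"az":0},{"x":0,"y":0,"z":0.008,"ax":0,"ay":0,"az":0},{"x":0,"y":0,"z":0.011,"ax":0,"ay":0,"az":0},{"x":0,"y":0,"z":0.014,"ax":0,"ay":0,"az":0},{"x":0,"y":0,"z":0.017,"ax":0,"ay":0,"az":0},{"x":0,"y":0,"z":0.02,"ax":0,"ay":0,"az":0},{"x":0,"y":0,"z":0.022,"ax":0,"ay":0,"az":0},{"x":0,"y":0,"z":0.024,"ax":0,"ay":0,"az":0},{"x":0,"y":0,"z":0.026,"ax":0,"ay":0,"az":0},{"x":0,"y":0,"z":0.028,"ax":0,"ay":0,"az":0},{"x":0,"y":0,"z":0.03,"ax":0,"ay":0,"az":0}]'
python3 -m jog '[{"x":0,"y":0,"z":0.002,"ax":0,"ay":0,"az":0},{"x":0,"y":0,"z":0.004,"ax":0,"ay":0,"az":0},{"x":0,"y":0,"z":0.006,"ax":0,"ay":0,"az":0},{"x":0,"y":0,"z":0.008,"ax":0,"ay":0,"az":0},{"x":0,"y":0,"z":0.01,"ax":0,"ay":0,"az":0},{"x":0,"y":0,"z":0.012,"ax":0,"ay":0,"az":0},{"x":0,"y":-0.0005,"z":0.014,"ax":0,"ay":0,"az":0},{"x":0,"y":-0.0005,"z":0.016,"ax":0,"ay":0,"az":0},{"x":0,"y":-0.001,"z":0.018,"ax":0,"ay":0,"az":0},{"x":0,"y":-0.001,"z":0.02,"ax":0,"ay":0,"az":0},{"x":0,"y":-0.001,"z":0.02,"ax":0,"ay":0,"az":0},{"x":0,"y":-0.001,"z":0.02,"ax":0,"ay":0,"az":0}]'
python3 - <<'E'
from h import *
import cv2
f=[]
for i in range(6):
    s=read_camera("side")[:,:,::-1];f.append(get_obs()["contact_force"])
cv2.imwrite("pics/s6.png",cv2.resize(s[220:310,345:435],(600,600),interpolation=cv2.INTER_CUBIC))
p,r=pose();print(p,np.mean(f,0),get_obs()["torque"])
E
```

```text
t: 9.6
eef_pos: [0.4623, -0.1859, 0.2892]
tool_rot: [0.0, 0.992, 0.125, 0.0]
contact_force: [0.6, -0.5, -4.2]
gripper_width: 0.179
grasp_force: 39.5
t: 10.8
eef_pos: [0.462, -0.1849, 0.2693]
tool_rot: [0.0, 0.992, 0.125, 0.0]
contact_force: [0.1, -0.5, -3.3]
gripper_width: 0.186
grasp_force: 39.6
[ 0.46202656 -0.18491955  0.2693437 ] [ 0.29140468 -1.1371964  -3.52970676] [-0.24345552 -0.11517709 -0.00907064]
```

View pics/s6.png

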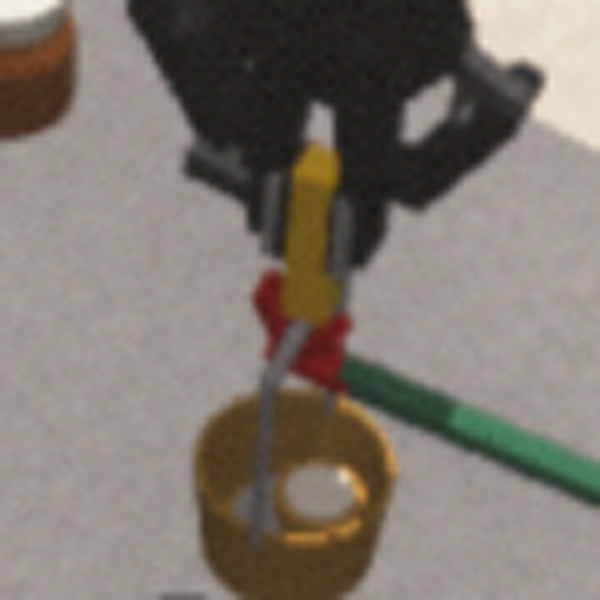

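The bar is seated in the V and the arm has begun to sink: the lip moved from crop row 250 to 278, with 1.3 N of the load taken. I keep lowering at 2 cm/s.

```bash
python3 -m jog '[{"x":0,"y":0,"z":0.002,"ax":0,"ay":0,"az":0},{"x":0,"y":0,"z":0.004,"ax":0,"ay":0,"az":0},{"x":0,"y":0,"z":0.006,"ax":0,"ay":0,"az":0},{"x":0,"y":-0.0005,"z":0.008,"ax":0,"ay":0,"az":0},{"x":0,"y":-0.0005,"z":0.01,"ax":0,"ay":0,"az":0},{"x":0,"y":-0.001,"z":0.012,"ax":0,"ay":0,"az":0},{"x":0,"y":-0.001,"z":0.014,"ax":0,"ay":0,"az":0},{"x":0,"y":-0.001,"z":0.016,"ax":0,"ay":0,"az":0},{"x":0,"y":-0.0015,"z":0.018,"ax":0,"ay":0,"az":0},{"x":0,"y":-0.0015,"z":0.02,"ax":0,"ay":0,"az":0},{"x":0,"y":-0.0015,"z":0.022,"ax":0,"ay":0,"az":0},{"x":0,"y":-0.0015,"z":0.024,"ax":0,"ay":0,"az":0}]'
python3 -m jog '[{"x":0,"y":0,"z":0.002,"ax":0,"ay":0,"az":0},{"x":0,"y":0,"z":0.004,"ax":0,"ay":0,"az":0},{"x":0,"y":0,"z":0.006,"ax":0,"ay":0,"az":0},{"x":0,"y":0,"z":0.008,"ax":0,"ay":0,"az":0},{"x":0,"y":0,"z":0.01,"ax":0,"ay":0,"az":0},{"x":0,"y":-0.0005,"z":0.012,"ax":0,"ay":0,"az":0},{"x":0,"y":-0.0005,"z":0.013,"ax":0,"ay":0,"az":0},{"x":0,"y":-0.0005,"z":0.014,"ax":0,"ay":0,"az":0},{"x":0,"y":-0.0005,"z":0.014,"ax":0,"ay":0,"az":0},{"x":0,"y":-0.0005,"z":0.014,"ax":0,"ay":0,"az":0}]'
python3 - <<'E'
from h import *
f=[]
for i in range(12):
    read_camera("side");f.append(get_obs()["contact_force"])
p,r=pose();print(p,np.mean(f,0),np.std(f,0))
E
```

```text
t: 12.3
eef_pos: [0.4616, -0.1832, 0.2451]
tool_rot: [-0.0, 0.992, 0.125, -0.0]
contact_force: [-1.4, 0.8, -1.4]
gripper_width: 0.186
grasp_force: 39.9
t: 13.3
eef_pos: [0.4615, -0.1828, 0.2313]
tool_rot: [-0.0, 0.992, 0.125, -0.0]
contact_force: [-0.8, 3.4, -0.6]
gripper_width: 0.178
grasp_force: 40.0
[ 0.4614975  -0.18285115  0.23128242] [-0.52816393  3.40511339 -0.65581522] [0.28044389 0.47652448 0.40933509]
```

```bash
python3 -m jog '[{"x":0,"y":-0.0005,"z":0.001,"ax":0,"ay":0,"az":0},{"x":0,"y":-0.001,"z":0.002,"ax":0,"ay":0,"az":0},{"x":0,"y":-0.0015,"z":0.003,"ax":0,"ay":0,"az":0},{"x":0,"y":-0.002,"z":0.004,"ax":0,"ay":0,"az":0},{"x":0,"y":-0.002,"z":0.004,"ax":0,"ay":0,"az":0},{"x":0,"y":-0.002,"z":0.004,"ax":0,"ay":0,"az":0}]'
cat > f.py <<'E'
from h import *
f=[]
for i in range(12):
    read_camera("side");f.append(get_obs()["contact_force"])
p,r=pose();print(get_obs()["t"],p,np.mean(f,0),"tool frame",r.inv().apply(np.mean(f,0)),get_obs()["torque"])
E
python3 f.py
```

```text
t: 14.5
eef_pos: [0.4613, -0.182, 0.2275]
tool_rot: [0.001, 0.992, 0.125, 0.0]
contact_force: [0.2, -1.7, -0.2]
gripper_width: 0.182
grasp_force: 40.0
15.1 [ 0.46121608 -0.18178411  0.22749986] [ 0.8773498  -4.36135131 -0.64289361] tool frame [-0.23091412  4.44191254  0.64848422] [-1.27584479 -0.24012992 -0.01978078]
```

```bash
python3 -m jog '[{"x":0,"y":0.0005,"z":0.001,"ax":0,"ay":0,"az":0},{"x":0,"y":0.0011,"z":0.002,"ax":0,"ay":0,"az":0},{"x":0,"y":0.0011,"z":0.003,"ax":0,"ay":0,"az":0},{"x":0,"y":0.0011,"z":0.003,"ax":0,"ay":0,"az":0},{"x":0,"y":0.0011,"z":0.003,"ax":0,"ay":0,"az":0}]'
python3 f.py
```

```text
t: 15.6
eef_pos: [0.4613, -0.182, 0.2242]
tool_rot: [-0.0, 0.992, 0.125, -0.0]
contact_force: [1.4, -2.5, -1.0]
gripper_width: 0.185
grasp_force: 40.0
16.2 [ 0.46125542 -0.18198647  0.22427024] [ 0.93360804 -3.02902449 -0.356558  ] tool frame [0.15245876 3.16602982 0.35603152] [-0.61694748 -0.18118791  0.01729561]
```

```bash
python3 -m jog '[{"x":0,"y":0.0005,"z":0.001,"ax":0,"ay":0,"az":0},{"x":0,"y":0.001,"z":0.002,"ax":0,"ay":0,"az":0},{"x":0,"y":0.001,"z":0.002,"ax":0,"ay":0,"az":0},{"x":0,"y":0.001,"z":0.002,"ax":0,"ay":0,"az":0},{"x":0,"y":0.001,"z":0.002,"ax":0,"ay":0,"az":0}]'
python3 f.py
```

```text
t: 16.7
eef_pos: [0.4613, -0.1823, 0.2221]
tool_rot: [-0.001, 0.992, 0.125, -0.0]
contact_force: [-0.1, 2.2, 0.2]
gripper_width: 0.183
grasp_force: 40.0
17.3 [ 0.46139413 -0.18254656  0.2221607 ] [-0.1868941   3.84259309 -0.25125915] tool frame [ 0.77359304 -3.76835355  0.25425872] [ 1.22995222  0.13647279 -0.01775814]
```

```bash
python3 -m jog '[{"x":0,"y":-0.0005,"z":0.001,"ax":0,"ay":0,"az":0},{"x":0,"y":-0.0005,"z":0.001,"ax":0,"ay":0,"az":0},{"x":0,"y":-0.0005,"z":0.001,"ax":0,"ay":0,"az":0},{"x":0,"y":-0.0005,"z":0.001,"ax":0,"ay":0,"az":0}]'
python3 f.py
```

```text
t: 17.7
eef_pos: [0.4614, -0.1825, 0.2213]
tool_rot: [-0.0, 0.992, 0.125, -0.0]
contact_force: [-0.8, 4.0, -0.3]
gripper_width: 0.186
grasp_force: 40.1
18.3 [ 0.46137855 -0.18250913  0.22127382] [-0.50481863  4.73247205 -0.16113651] tool frame [ 0.68536901 -4.70969336  0.16172912] [1.205264   0.11001781 0.04045306]
```

```bash
python3 -m jog '[{"x":0,"y":-0.0005,"z":0.001,"ax":0,"ay":0,"az":0},{"x":0,"y":-0.0005,"z":0.001,"ax":0,"ay":0,"az":0},{"x":0,"y":-0.0005,"z":0.001,"ax":0,"ay":0,"az":0},{"x":0,"y":-0.0005,"z":0.001,"ax":0,"ay":0,"az":0}]'
python3 f.py
```

```text
t: 18.7
eef_pos: [0.4614, -0.1824, 0.2204]
tool_rot: [0.0, 0.992, 0.125, 0.0]
contact_force: [-1.0, 2.7, 0.6]
gripper_width: 0.185
grasp_force: 40.1
19.3 [ 0.46132725 -0.18232174  0.22036153] [-0.05183464  2.09393611 -0.06555193] tool frame [ 0.46906853 -2.04139995  0.06490987] [ 0.35828303 -0.05311368 -0.00771379]
```

Fz is about 0 and the lateral force is 2 N. The arm carries the whole weight, so I release gently.

```bash
python3 -m jog '[{"x":0,"y":-0.0002,"z":0,"ax":0,"ay":0,"az":0},{"x":0,"y":-0.0002,"z":0,"ax":0,"ay":0,"az":0},{"x":0,"y":-0.0002,"z":0,"ax":0,"ay":0,"az":0},{"x":0,"y":-0.0002,"z":0,"ax":0,"ay":0,"az":0}]' 0 20
python3 f.py
python3 -m jog '[{"x":0,"y":0,"z":0,"ax":0,"ay":0,"az":0},{"x":0,"y":0,"z":0,"ax":0,"ay":0,"az":0},{"x":0,"y":0,"z":0,"ax":0,"ay":0,"az":0},{"x":0,"y":0,"z":0,"ax":0,"ay":0,"az":0},{"x":0,"y":0,"z":0,"ax":0,"ay":0,"az":0},{"x":0,"y":0,"z":0,"ax":0,"ay":0,"az":0}]' 0.5
python3 f.py
python3 - <<'E'
from h import *
import cv2
cv2.imwrite("pics/r1.png",read_camera("side")[:,:,::-1])
E
```

```text
t: 19.7
eef_pos: [0.4613, -0.1822, 0.2204]
tool_rot: [0.0, 0.992, 0.125, 0.0]
contact_force: [0.3, -0.5, 0.5]
gripper_width: 0.174
grasp_force: 40.1
20.3 [ 0.46127985 -0.1821125   0.22035191] [ 0.28772622 -0.60277519 -0.03926608] tool frame [0.12924118 0.65528809 0.03950155] [-0.40311353 -0.10353791 -0.07646429]
t: 20.9
eef_pos: [0.4612, -0.1818, 0.2203]
tool_rot: [-0.0, 0.992, 0.125, -0.0]
contact_force: [0.7, -0.3, 0.1]
gripper_width: 0.5
grasp_force: 0.0
21.5 [ 0.46122952 -0.18187054  0.22029039] [-0.14168001 -0.20524713 -0.25254706] tool frame [-0.18819348  0.1636737   0.25253467] [-0.03725532  0.02069639  0.0049359 ]
```

```bash
python3 -m jog '[{"x":0,"y":0,"z":-0.004,"ax":0,"ay":0,"az":0},{"x":0,"y":0,"z":-0.01,"ax":0,"ay":0,"az":0},{"x":0,"y":0,"z":-0.02,"ax":0,"ay":0,"az":0},{"x":0,"y":0,"z":-0.03,"ax":0,"ay":0,"az":0},{"x":0,"y":0,"z":-0.04,"ax":0,"ay":0,"az":0},{"x":0,"y":0,"z":-0.055,"ax":0,"ay":0,"az":0},{"x":0,"y":0,"z":-0.07,"ax":0,"ay":0,"az":0},{"x":0,"y":0,"z":-0.085,"ax":0,"ay":0,"az":0},{"x":0,"y":0,"z":-0.1,"ax":0,"ay":0,"az":0},{"x":0,"y":0,"z":-0.11,"ax":0,"ay":0,"az":0},{"x":0,"y":0,"z":-0.11,"ax":0,"ay":0,"az":0},{"x":0,"y":0,"z":-0.11,"ax":0,"ay":0,"az":0}]' 0.6
python3 - <<'E'
from h import *
import cv2
P=[]
for i in range(16):
    s=read_camera("side")
    if i%5==0:
        hsv=cv2.cvtColor(s,cv2.COLOR_RGB2HSV)[200:400,330:470]
        r=cv2.inRange(hsv,(0,150,60),(6,255,255))|cv2.inRange(hsv,(174,150,60),(180,255,255))
        y=cv2.inRange(hsv,(18,150,60),(30,255,255))
        f=lambda m:np.array([np.nonzero(m)[1].mean()+330,np.nonzero(m)[0].mean()+200,(m>0).sum()]).round(1)
        print(f(r),f(y))
cv2.imwrite("pics/end.png",s[:,:,::-1])
print(get_obs()["t"],get_obs()["contact_force"])
# expected top of grip for a bar seated at sink ~60mm
p=camera_params("side");w=p["attitude"];R=Rn.from_quat([w[1],w[2],w[3],w[0]]).as_matrix()
for z in(.19,.259):
    c=R.T@(np.array([.4613,-.182,z])-p["origin"]);q=p["K"]@[c[0],-c[1],-c[2]];print(z,q[:2]/q[2])
E
```

```text
t: 22.75
eef_pos: [0.4611, -0.1818, 0.3302]
tool_rot: [-0.0, 0.992, 0.125, 0.0]
contact_force: [-0.0, -0.4, -0.3]
gripper_width: 0.602
grasp_force: 0.0
[388.3 283.7  65. ] [389.  281.1 244. ]
[388.5 283.6  65. ] [388.7 281.7 249. ]
[388.4 283.9  65. ] [388.7 281.  246. ]
[388.3 283.9  67. ] [388.9 279.9 235. ]
23.55 [0.05251736 0.08093486 0.1338671 ]
0.19 [387.40117777 280.32862031]
0.259 [389.27319051 259.15342013]
```

The hook and basket are still in four successive pictures, at the expected place, and the gripper is clear.

```bash
python3 -c "
from station import *
print(hand_in())"
```

```text
the job is handed in; nothing more can be done
None
```

The basket hangs by its crossbar in the red hook, about 60 mm down, still in the last pictures with the gripper clear and the bystanders untouched by my moves; I handed the job in at about 23.6 s, and no verdict came back.

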